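# Unlock the vial tray of a sample changer and hold it lifted off its spindle

### The arm

A 6-joint arm with a two-finger parallel gripper is mounted at the origin on the work surface. World frame = base frame: x ahead of the robot, y to its left, z up, the work surface at z = 0. Lengths are in m, angles in rad, forces in N, time in s.
With the tool pointing down it reaches from about 0.375 to 0.9 m from the base axis. Payload 3.1 kg.
Tool frame: the origin (TCP) lies between the finger pads; the fingertips stand robot.tip_extent ahead of it and the grasp point (between the pads) lies 3 mm ahead of it (robot.tip_extent is the distance from the TCP to the fingertips, in m); z points along the fingers, x is the direction in which the jaws open and shut, and the axes are right-handed (so a half turn about z gives the same grasp; the last joint's range is limited). The gripper opens to 87 mm and grips with 3 to 60 N. Pads are 19 mm wide; open, the fingers measure 117 mm over their backs; the gripper's body (75 mm by 190 mm) begins 51 mm behind the grasp point.
Start: joints at [-1.357, 0.527, 1.433, -0, 1.181, -0.178], TCP at [0.239, -0.578, 0.245] pointing down, gripper open.
Joint ranges: [-3.08, 3.08], [-0.75, 2.2], [0.22, 2.44], [-1.43, 4.57], [0, 2.65], [-2.85, 2.85]. Speed limits (rad/s): [2.79, 2.79, 3.14, 3.14, 3.14, 3.14].

### API

Orientations are given as a unit quaternion [x, y, z, w].
In Python, from rig import robot, cams gives the robot as it stands.
- The arm moves only by the tool carry_out, never from a script. Its argument "steps" is a list of rows, each a list of 3 entries, a list of its own where there are three numbers: the shift along the world's x, y, z in cm, then the turn about the world's z in degrees, then the closure, from 0 (fully open) to 1 (shut). In form: [[[dx, dy, dz], spin, fingers], ...]. A call has 1 to 10 rows; each row shifts and turns the pose as measured when the row begins; what a row does not reach is not made up. A row lasts 1/10 s, in which the tool goes at most 50 mm and 8.59 degrees, less where a joint would pass 70% of its speed; a pose out of reach is approached as far as the arm can. A call with a gripper value outside its range is refused whole. The fingers move at their own pace and stop on an object; "squeeze" is the grip in N (left out, the last holds). Time passes only in rows, so rows that do not move let the fingers close. It gives the time, the measured TCP pose, the force and the opening at its end, in the units of the state.
- robot.get_obs(): the state, without advancing time (a new reading comes with each control period).
- cams.camera(name): name is "scene" or "top"; returns a dict with "pixels" (400x640x3 uint8, red, green, blue), "fx", "fy", "cx", "cy" (pixels), "eye" and "rotation" of the camera in the world. Camera axes: x right, y up, looking along -z (the intrinsics and any distortion apply to the point x, -y, -z); pixel columns grow to the right and rows downward; lengths in m; the calibration is good to about 2 mm. A picture is of the moment at which its call begins. There is no depth.
- robot.hand_in(): hands the job in, once; it reports no verdict.
The state is a dict: "time": time; "q": joint angles; "joint_velocities": joint speeds; "joint_torque": joint torques, N m; "position": TCP position; "tool_rot": TCP orientation; "ft_force": force on the tool from outside, world axes, zero at the start; "moment": the same for the moment, N m; "grip_width": finger opening in m.
Only numpy, scipy, OpenCV 4.12 (cv2) and the standard library are available. Lean on these libraries where they do the work, as an engineer would, in place of code of your own. Each camera call takes 0.05 s, during which the arm holds its last target. There are 200 camera calls.

### The job

Take the vial tray off the sample changer: by its black T handle, first turn the seated tray until the notch in its rim faces the steel hold-down finger of the sampling tower, then pull the handle sideways, away from the notch, against its spring to its stop, and keeping it pulled lift the tray straight up off the ball-headed spindle. Keep the tray level and finish while still holding it by the handle, with its underside about 3 cm or more clear above the top of the spindle and touching nothing else; do not put it down or let go, and leave the tube rack, pen bin and bottle where they stand.

Things in the scene. Friction and masses are not known exactly. Their poses are not given: they have to be found in the camera images.
- changer: sample changer, white bench instrument fixed on the bench (housing 250 x 300 mm, top at 68 mm). Origin on the bench surface under the spindle axis; z up, -x is the front with display and keys, +y points from the spindle to the sampling tower. The tray's seat is 80 mm above the bench; the steel spindle, 26 mm thick, rises 54 mm above it, with a domed ball head and a groove under the head
- spindle_top (a point): top of the spindle's domed head, on its axis, 134 mm above the bench; axes as the changer's
- tower_top (a point): middle of the top of the white sampling tower, 190 mm above the bench: a column 56 mm along x and 44 mm along y (the changer's axes), its near face 118 mm from the spindle axis. On it lies the needle arm, top at 210 mm, parked to the changer's +x, 104 mm long and 20 mm wide, with the needle over a wash port
- hold_finger (a point): steel hold-down finger, 12 mm wide, reaching from the tower over the tray's rim with 3 mm play above it, so the tray can rise only with its notch here. The point is in the middle of its underside, 93 mm from the spindle axis along the changer's +y; the finger's tip is 89 mm from the axis
- tray: loose grey round vial tray, 200 mm across, seated; two plates and 12 vials fixed in a ring of 64 mm radius (caps reach 58 mm above the underside); 0.6 to 0.9 kg with handle. Origin at the centre of its underside, z up, +x to the notch. Its hub sits over the spindle with 1.5 mm play and turns on it against light rubbing; at the start the notch is 30 to 80 deg clockwise (from above) of the finger
- tray_notch (a point): middle of the notch in the tray's rim flange, 93 mm from the tray axis along the tray's +x, 3 mm above the underside. The notch is about 30 mm wide and 16 mm deep, the flange 6 mm thick; it passes the finger if the two face each other within about 7 mm
- handle_grip (a point): centre of the black T handle on the tray's hub, 90 mm above the tray's underside, on the tray axis while not pulled; axes as the tray's. The grip bar is 20 mm thick along x, 60 mm long along y, 28 mm high; the sliding plate under it lies 24 mm below the centre. The tray is turned and carried by this handle
- latch (a joint): how far the handle is pulled, m: 0 at rest, 0.018 at its stop. It slides in the tray along the tray's -x (away from the notch) against a spring, 4 N at rest, 10.5 N at the stop, and springs back. Its fork locks in the spindle's groove, free from about 0.014. While pulled the tray leans on the spindle; once clear of it the tray slides back under the held handle
- tube_rack: red test tube rack with a few tubes, 92 x 108 mm, 120 mm high, loose, to the right of the changer; bystander, origin under its centre
- pen_bin: blue open bin with marker pens, 150 x 100 x 45 mm, loose, to the left of the changer; bystander, origin under its centre
- reagent_bottle: amber reagent bottle, 60 mm across, 125 mm high, loose, to the left and beyond the changer; bystander, origin under its centre

How it is judged:
On the way, in this order (a step that is already met when the one before it is completed fails the run):
1. the tray, still seated, is turned until its notch faces the hold-down finger (within 10 mm) (horizontal distance between tray_notch and hold_finger below 0.01 m and z of tray in the frame of changer below 0.085 m), for 0.1 s.
2. with the tray still down, the handle is pulled at least 12 mm against its spring (value of joint latch above 0.012 m and z of tray in the frame of changer below 0.088 m), for 0.05 s.
At the end, for the whole second after the job is handed in: the gripper's fingers hold the tray (over 3 N), its underside is more than 20 mm above the top of the spindle, it is level within about 10 degrees, at rest, and touches neither the changer nor a bystander (z of tray in the frame of spindle_top above 0.02 m and angle between tray's own z axis and vertical below 0.17 rad and contact force between the fingers and tray above 3 N and contact force between tray and changer below 0.2 N and contact force between tray and tube_rack below 0.2 N and contact force between tray and pen_bin below 0.2 N and contact force between tray and reagent_bottle below 0.2 N and linear speed of tray below 0.03 m/s); the arm keeps its last pose, push and grip.
It fails at once if the loaded tray is tipped by more than about 20 degrees (angle between tray's own z axis and vertical above 0.35 rad).
It fails at once if a bystander is pushed more than 30 mm (distance of any of tube_rack, pen_bin, reagent_bottle from where it was at the start of the episode above 0.03 m).
It also fails if it takes over 38 s, if anything falls off the work surface, if the arm or the gripper's body presses on something with over 40 N, if the wrist force passes 120 N, or if a joint passes its speed limit or range.

## Working session

There is one attempt and no reset: what is moved stays moved. The work goes in short steps, Python scripts to look and compute and a tool call to move; the robot and the scene stay as the last step left them, time stands still between calls to the robot, and variables do not carry over. Pictures are saved under pics/ and viewed, about 8 in all and at most 12, crops included, and the job is handed in when it is done.

Besides the shell and the picture viewer there is one more tool, called as name([rows], argument=value, ...), one row to a line, values as JSON. carry_out: Moves the arm, as the interface text tells. Its arguments: {"type":"object","properties":{"steps":{"type":"array"},"squeeze":{"type":"number"}},"required":["steps"]}

```bash
mkdir -p pics
python3 - <<'E'
from rig import robot,cams
import cv2
print(robot.tip_extent,robot.get_obs())
for n in("scene","top"):
    c=cams.camera(n);cv2.imwrite(f"pics/{n}0.png",c["pixels"][:,:,::-1])
    print(n,{k:c[k] for k in c if k!="pixels"})
E
```

```text
0.022 {'time': 0.0, 'q': array([-1.35750534e+00,  5.28451927e-01,  1.43388748e+00, -1.23408062e-05,
        1.18139065e+00, -1.78487426e-01]), 'joint_velocities': array([ 4.39771000e-05, -4.35516111e-04,  8.91158175e-04,  1.19432115e-03,
       -6.19661158e-04, -4.02182554e-04]), 'joint_torque': array([-2.48244878e-04, -4.40042567e+01, -1.76591080e+01,  6.31564250e-02,
        5.84087369e-02, -1.63072286e-04]), 'position': array([ 0.23853115, -0.57695882,  0.24358505]), 'tool_rot': array([ 8.31214607e-01, -5.55950658e-01, -7.72684137e-04, -7.38316725e-04]), 'ft_force': array([-0.47914061,  0.23904399, -0.35078571]), 'moment': array([-0.01373918,  0.01709552,  0.02629452]), 'grip_width': 0.08686808290908626}
scene {'fx': 395.2946071577429, 'fy': 395.2946071577429, 'cx': 317.29214957052625, 'cy': 194.48939545216027, 'eye': array([ 1.03526601, -0.56382757,  0.87611501]), 'rotation': array([0.37896012, 0.12668212, 0.28354296, 0.87174782])}
top {'fx': 376.7739468377064, 'fy': 376.7739468377064, 'cx': 319.93644607868083, 'cy': 201.68158461338257, 'eye': array([0.41618304, 0.04997219, 1.02116409]), 'rotation': array([ 0.07642067, -0.06664323, -0.65209873,  0.7513227 ])}
```

View pics/scene0.png

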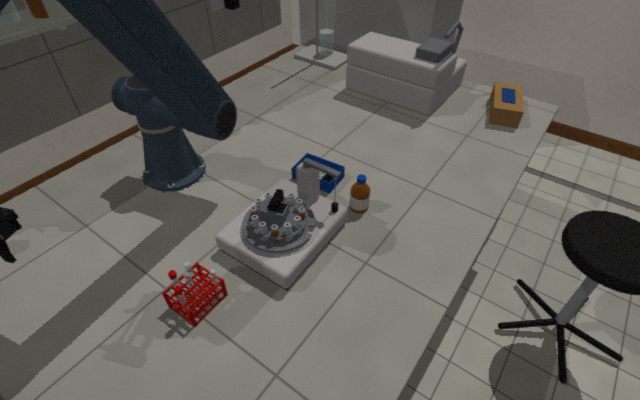

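View pics/top0.png

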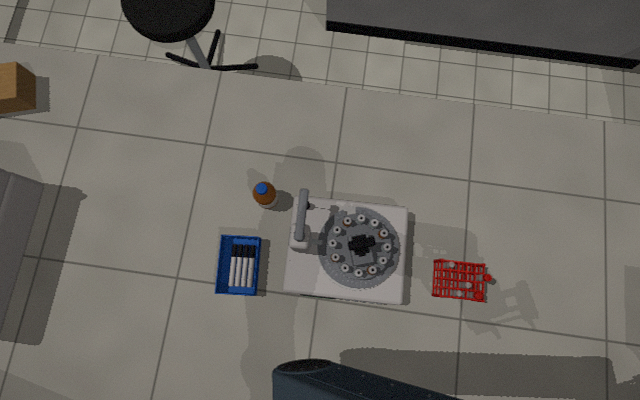

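The scene view shows the tray at about (280,220), the tower at (308,185) and the rack at (195,293). The top view shows the tray centre near (360,245), the tower near (300,243), and no obstacles above them. I'll enlarge the tray area.

```bash
cat > h.py <<'E'
import numpy as np,cv2
from scipy.spatial.transform import Rotation as R
def ray(c,u,v,z):
    d=R.from_quat(c["rotation"]).apply([(u-c["cx"])/c["fx"],-(v-c["cy"])/c["fy"],-1])
    return c["eye"]+d*(z-c["eye"][2])/d[2]
def proj(c,p):
    q=R.from_quat(c["rotation"]).inv().apply(np.array(p)-c["eye"])
    return np.stack([c["cx"]-c["fx"]*q[...,0]/q[...,2],c["cy"]+c["fy"]*q[...,1]/q[...,2]],-1)
def crop(c,u0,v0,u1,v1,s,name):
    im=cv2.resize(np.ascontiguousarray(c["pixels"][v0:v1,u0:u1,::-1]),None,fx=s,fy=s,interpolation=cv2.INTER_CUBIC)
    im=cv2.convertScaleAbs(im,alpha=1.4,beta=15)
    for u in range(u0,u1,10): cv2.putText(im,str(u),((u-u0)*s,8),0,.3,(0,0,255));cv2.line(im,((u-u0)*s,10),((u-u0)*s,14),(0,0,255))
    for v in range(v0,v1,10): cv2.putText(im,str(v),(0,(v-v0)*s),0,.3,(0,0,255))
    cv2.imwrite(name,im)
E
python3 - <<'E'
from rig import cams
from h import *
crop(cams.camera("top"),280,185,420,310,5,"pics/t1.png")
crop(cams.camera("scene"),210,150,360,290,4,"pics/s1.png")
E
```

```text
(no output)
```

View pics/t1.png

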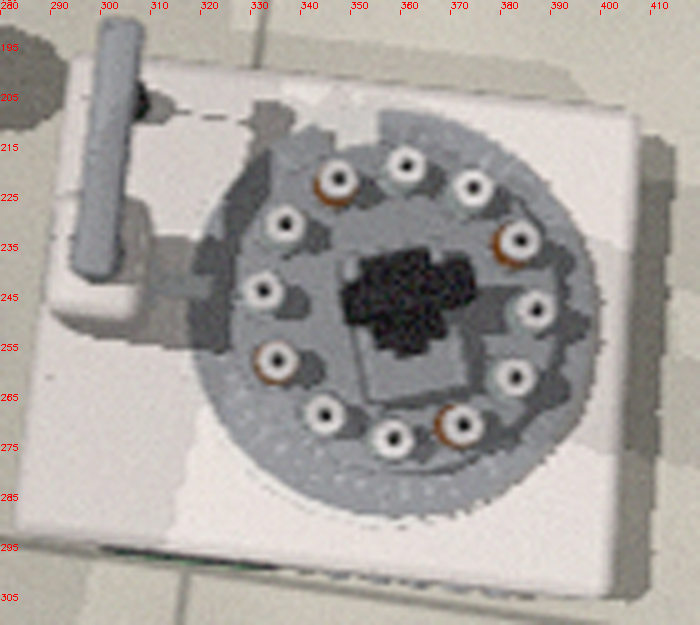

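View pics/s1.png

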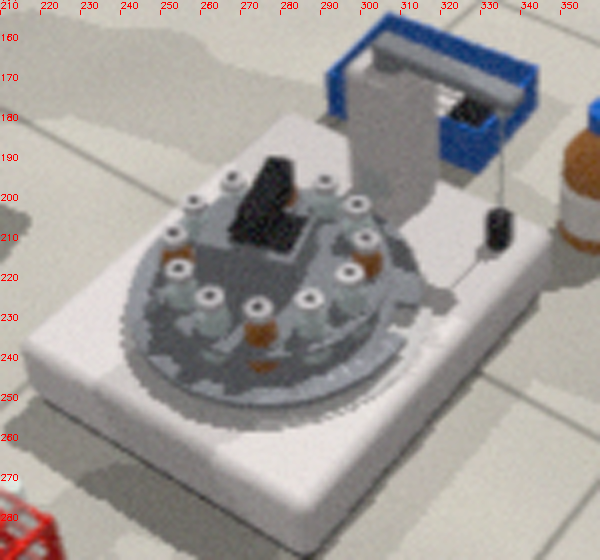

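Top view: the notch is at about (346,210) and the grip bar runs from (349,245) to (375,240). I'll fit the cap ring and the housing directions.

Run:
```python
from rig import cams
from h import *
from scipy.optimize import least_squares
c=cams.camera("top");s=cams.camera("scene")
f=lambda x,y,z:ray(c,280+x/5,185+y/5,z)[:2]
caps=np.array([f(*p,.138) for p in [(339,179),(407,165),(474,188),(521,240),(537,310),(516,377),(463,425),(394,438),(326,414),(277,360),(263,290),(286,224)]])
r=least_squares(lambda q:np.hypot(*(caps-q[:2]).T)-q[2],[.4,0,.064]);C=r.x[:2];print("centre",r.x,np.abs(r.fun).max())
capsS=np.array([ray(s,210+x/4,150+y/4,.138)[:2] for x,y in [(232,179),(324,182),(357,205),(366,238),(349,272),(310,298),(258,307),(210,296),(178,268),(173,234),(194,202)]])
r=least_squares(lambda q:np.hypot(*(capsS-q[:2]).T)-q[2],[.4,0,.064]);print("scene",r.x)
a=np.degrees(np.arctan2(*(caps-C).T[::-1]));print("cap ang",a.round(1))
for n,p in dict(notchL=(333,128),notchR=(380,112),notchInner=(362,150)).items():
    d=f(*p,.086)-C;print(n,np.hypot(*d),np.degrees(np.arctan2(d[1],d[0])))
b=f(476,283,.184)-f(342,303,.184);print("bar",b,f(410,292,.184))
for n,p in {"handle":(410,300)}.items():print(f(*p,.184))
# housing corners top z=.068
P=[f(*p,.068) for p in [(75,58),(638,108),(607,597),(18,535)]];
for i in range(4):
    d=P[(i+1)%4]-P[i];print("edge",P[i],np.hypot(*d),np.degrees(np.arctan2(d[1],d[0])))
for p in [(145,238),(48,238),(50,310),(135,318)]:print("tower",f(*p,.19)-C)
```

```text
centre [ 0.50729829 -0.0321938   0.06388315] 0.0004524915335385321
scene [ 0.51059922 -0.03279725  0.06328182]
cap ang [  34.     3.9  -26.3  -55.9  -86.2 -115.9 -146.2 -175.7  154.2  123.9
   94.    64.2]
notchL 0.09479279632326526 24.305698572580653
notchR 0.09927008004922434 9.593587256842046
notchInner 0.08067760306307163 16.67257261148011
bar [ 0.01715792 -0.05780185] [ 0.50656027 -0.03182702]
[ 0.5030446  -0.03224594]
edge [0.61484583 0.14297379] 0.29162441046132326 -87.09785944798354
edge [ 0.62961085 -0.1482766 ] 0.24501897781016158 -178.14700264738536
edge [ 0.38472    -0.15619936] 0.29018378330559086 92.24837937187652
edge [0.37333564 0.13376103] 0.24168584834395507 2.184572715879778
tower [0.0058138  0.12000439]
tower [-0.00023195  0.16254331]
tower [-0.03149511  0.1566927 ]
tower [-0.02970101  0.1191863 ]
```

Tray axis is about (0.508, -0.0325), the notch at about 18° and the finger at about 92°, so it needs a turn of roughly +74°. I'll approach now.

carry_out([
  [[0,0,4],0,0],
  [[1,3,2],8,0],
  [[2.2,4.4,0],8,0],
  [[2.2,4.4,0],8,0],
  [[2.2,4.4,0],8,0],
  [[2.2,4.4,0],8,0],
  [[2.2,4.4,0],8,0],
  [[2.2,4.4,0],8,0],
  [[2.2,4.4,0],8,0],
  [[2.2,4.4,0],8,0],
])

```text
time: 1.3
position: [0.424, -0.1925, 0.306]
tool_rot: [0.998, 0.057, 0.003, 0.003]
ft_force: [0.6, 0.5, -0.3]
grip_width: 0.0871
```

carry_out([
  [[2.1,4,0],5.5,0],
  [[2.1,4,0],5.5,0],
  [[2.1,4,0],0,0],
  [[2,4,0],0,0],
  [[0,0,0],0,0],
  [[0,0,0],0,0],
])

```text
time: 1.9
position: [0.5108, -0.0193, 0.3071]
tool_rot: [0.987, 0.163, 0.005, 0.003]
ft_force: [-0.4, -0.7, -1.0]
grip_width: 0.0869
```

Run:
```python
from rig import robot,cams
from h import *
o=robot.get_obs();print(o["position"],R.from_quat(o["tool_rot"]).as_matrix()[:,0])
s=cams.camera("scene");crop(s,210,120,360,260,5,"pics/s2.png")
print(proj(s,[[.508,-.0325,.17],[.508,-.0325,.134]]))
```

```text
[ 0.51079535 -0.01929161  0.30709886] [0.94670125 0.32196759 0.009675  ]
[[275.70033143 199.87878368]
 [276.75406437 209.70189385]]
```

View pics/s2.png

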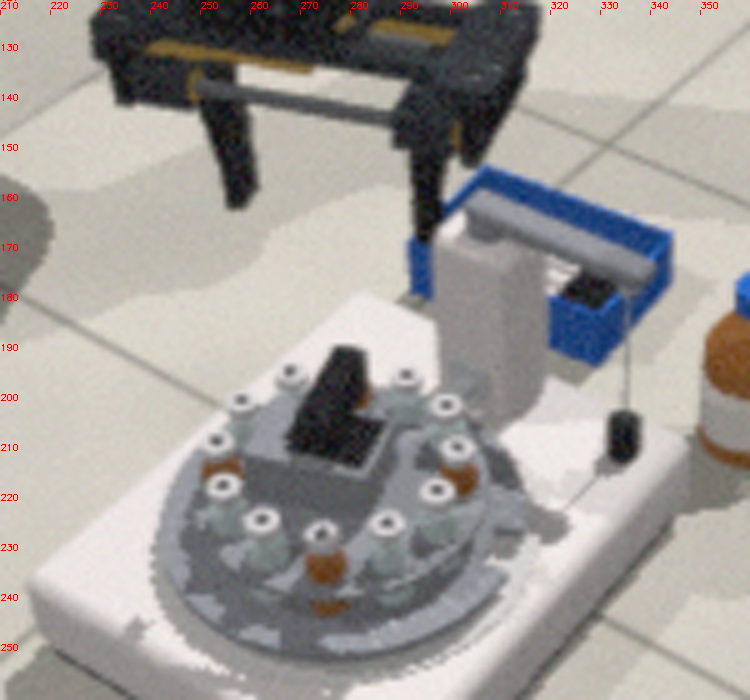

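The view shows the gripper above the tray, with the handle centre at about (275,200), which matches the projected estimate. I'll centre over it, descend and grip.

carry_out([
  [[-0.3,-1.3,-3],0,0],
  [[0,0,-3],0,0],
  [[0,0,-2],0,0],
  [[0,0,0],0,0],
])

```text
time: 2.35
position: [0.5066, -0.0389, 0.2267]
tool_rot: [0.987, 0.159, 0.007, 0.004]
ft_force: [-0.6, 0.8, -0.9]
grip_width: 0.0871
```

carry_out([
  [[0.1,0.5,-2.5],0,0],
  [[0,0,-1.5],0,0],
  [[0,0,-0.8],0,0],
  [[0,0,0],0,0],
  [[0,0,0],0,0],
])

```text
time: 2.85
position: [0.5093, -0.0403, 0.1816]
tool_rot: [0.988, 0.154, 0.01, 0.006]
ft_force: [0.8, -0.0, 1.1]
grip_width: 0.087
```

carry_out([
  [[0,0.7,-0.4],0,0],
  [[0,0,0],0,0],
  [[0,0,0],0,0],
])

```text
time: 3.15
position: [0.5106, -0.0334, 0.1797]
tool_rot: [0.988, 0.154, 0.012, 0.007]
ft_force: [-0.5, -0.5, 0.6]
grip_width: 0.0873
```

Run:
```python
from rig import robot,cams
from h import *
for i in range(3):
    o=robot.get_obs();print(o["time"],o["position"],o["q"],R.from_quat(o["tool_rot"]).as_matrix()[:,[0,2]].T.round(3).tolist());s=cams.camera("scene")
```

```text
3.15 [ 0.51063885 -0.03343877  0.17966913] [-0.28250365  0.462385    1.7988913  -0.00359684  0.85168655 -0.58917078] [[0.952, 0.304, 0.022], [0.027, -0.011, -1.0]]
3.2 [ 0.51050945 -0.03334936  0.17961759] [-0.28246081  0.46239159  1.79909195 -0.00346351  0.85175438 -0.58919467] [[0.952, 0.304, 0.022], [0.027, -0.01, -1.0]]
3.25 [ 0.5104257  -0.03343683  0.17947539] [-0.2826424   0.46263422  1.7991809  -0.00354156  0.85174698 -0.58921568] [[0.952, 0.304, 0.022], [0.026, -0.01, -1.0]]
```

carry_out([
  [[-0.2,0.1,-0.4],0,0],
  [[0,0,0],0,0.5],
  [[0,0,0],0,1],
  [[0,0,0],0,1],
  [[0,0,0],0,1],
  [[0,0,0],0,1],
  [[0,0,0],0,1],
  [[0,0,0],0,1],
], squeeze=45)

```text
time: 4.1
position: [0.5082, -0.0324, 0.175]
tool_rot: [0.988, 0.154, 0.012, 0.007]
ft_force: [-0.1, -0.8, -0.0]
grip_width: 0.0392
```

carry_out([
  [[0,0,0],0,1],
  [[0,0,0],0,1],
  [[0,0,0],0,1],
  [[0,0,0],0,1],
  [[0,0,0],0,1],
], squeeze=45)

```text
time: 4.6
position: [0.5082, -0.0326, 0.1751]
tool_rot: [0.988, 0.154, 0.012, 0.007]
ft_force: [0.1, 0.6, 0.4]
grip_width: 0.02
```

carry_out([
  [[0,0,0],3,1],
  [[0,0,0],5,1],
  [[0,0,0],6,1],
  [[0,0,0],6,1],
  [[0,0,0],5,1],
  [[0,0,0],0,1],
  [[0,0,0],0,1],
])

```text
time: 5.3
position: [0.5071, -0.0321, 0.1751]
tool_rot: [0.929, 0.37, 0.012, 0.004]
ft_force: [0.5, -0.3, 0.9]
grip_width: 0.0197
```

carry_out([
  [[0,0,0],5,1],
  [[0,0,0],6,1],
  [[0,0,0],6,1],
  [[0,0,0],6,1],
  [[0,0,0],6,1],
  [[0,0,0],6,1],
  [[0,0,0],5,1],
  [[0,0,0],3,1],
  [[0,0,0],0,1],
  [[0,0,0],0,1],
])

```text
time: 6.3
position: [0.5074, -0.0325, 0.1751]
tool_rot: [0.725, 0.688, 0.013, 0.0]
ft_force: [0.5, -0.7, -0.3]
grip_width: 0.0198
```

Run:
```python
from rig import robot,cams
from h import *
o=robot.get_obs();print(o["position"],o["ft_force"],o["moment"],R.from_quat(o["tool_rot"]).as_matrix()[:,[0,2]].T.round(3).tolist())
c=cams.camera("top");crop(c,280,185,420,310,5,"pics/t3.png")
C=np.array([.508,-.0325]);
for a in (90,92.5,95):
    d=np.array([np.cos(np.radians(a)),np.sin(np.radians(a))]);print(a,proj(c,[[*(C+.093*d),.086],[*(C+.085*d),.086],[*(C+.1*d),.086]]).round(1).tolist())
s=cams.camera("scene");crop(s,225,150,345,260,5,"pics/s3.png")
```

```text
[ 0.50743182 -0.03251904  0.17505492] [ 0.45654214 -0.66964434 -0.31667134] [-0.10018901 -0.10768564  0.08051721] [[0.052, 0.998, 0.018], [0.018, 0.017, -1.0]]
90 [[320.8, 241.3], [324.0, 241.7], [318.0, 240.9]]
92.5 [[320.6, 242.9], [323.8, 243.2], [317.8, 242.6]]
95 [[320.4, 244.5], [323.7, 244.7], [317.6, 244.4]]
```

View pics/t3.png

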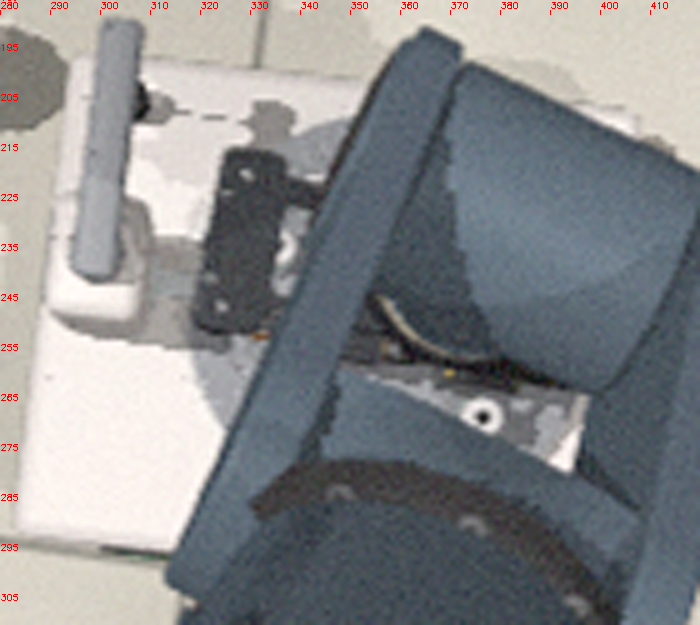

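View pics/s3.png

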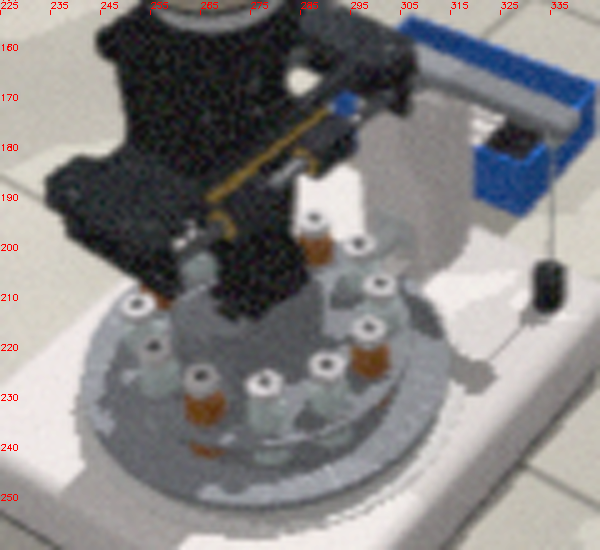

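The gripper holds the bar and the caps now show rotated, but the finger is hidden. I'll get the tray's yaw from the caps in the scene view, comparing with the earlier scene crop.

Run:
```python
from rig import cams
from h import *
from scipy.optimize import least_squares
s=cams.camera("scene")
def fit(px,o,k):
    P=np.array([ray(s,o[0]+x/k,o[1]+y/k,.138)[:2] for x,y in px])
    r=least_squares(lambda q:np.hypot(*(P-q[:2]).T)-.064,[.5,0]).x
    a=np.degrees(np.arctan2(*(P-r).T[::-1]));print(r,(a%30).round(1),(a%30).mean())
fit([(232,179),(324,182),(357,205),(366,238),(349,272),(310,298),(258,307),(210,296),(178,268),(173,234),(194,202)],(210,150),4)
fit([(137,304),(152,346),(200,376),(264,382),(326,363),(369,327),(379,283),(358,243),(314,218)],(225,150),5)
```

```text
[ 0.51051929 -0.03268016] [4.3 3.5 3.5 4.4 4.8 4.5 4.  3.9 2.9 3.9 4.4] 4.00852141331628
[ 0.50810664 -0.03252762] [13.  12.5 13.2 13.1 13.4 13.3 12.8 13.  12. ] 12.898467690443718
```

carry_out([
  [[0,0,0],2.5,1],
  [[0,0,0],2.5,1],
  [[0,0,0],0,1],
  [[0,0,0],0,1],
  [[0,0,0],0,1],
  [[0,0,0],0,1],
])

```text
time: 7.05
position: [0.5074, -0.0325, 0.1751]
tool_rot: [0.695, 0.719, 0.013, -0.0]
ft_force: [0.3, 0.3, -0.5]
grip_width: 0.0196
```

Run:
```python
from rig import robot,cams
from h import *
o=robot.get_obs();m=R.from_quat(o["tool_rot"]).as_matrix();print(o["position"],o["ft_force"],m[:,2],np.degrees(np.arctan2(m[1,0],m[0,0])))
crop(cams.camera("scene"),225,150,345,260,5,"pics/s4.png")
```

```text
[ 0.50743299 -0.03249985  0.17509329] [ 0.28049006  0.25745206 -0.46695443] [ 0.01700955  0.01875434 -0.99967942] 91.9105129525098
```

View pics/s4.png

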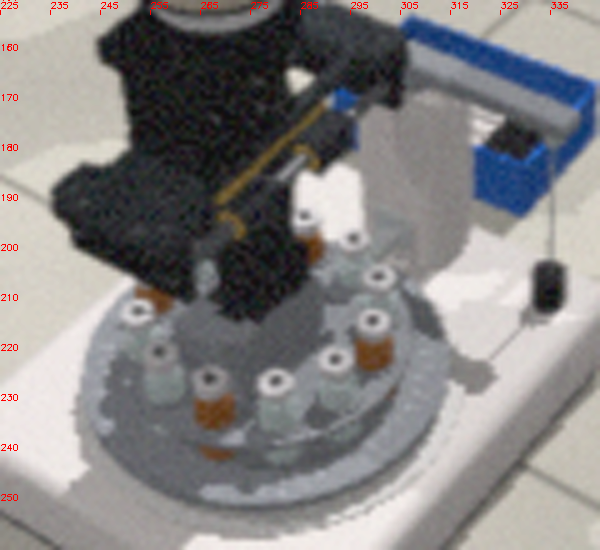

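The tray has turned further with the gripper, now at 91.9°, with the notch about facing the tower. Now I'll pull.

carry_out([
  [[0,-0.4,0],0,1],
  [[0,-0.4,0],0,1],
  [[0,-0.4,0],0,1],
  [[0,-0.3,0],0,1],
  [[0,0,0],0,1],
], squeeze=55)

```text
time: 7.6
position: [0.5078, -0.0403, 0.1756]
tool_rot: [0.699, 0.715, 0.02, -0.006]
ft_force: [0.5, 6.4, 0.5]
grip_width: 0.02
```

carry_out([
  [[0,-0.6,0],0,1],
  [[0,-0.6,0],0,1],
  [[0,-0.6,0],0,1],
  [[0,-0.5,0],0,1],
])

```text
time: 8.0
position: [0.5081, -0.054, 0.1756]
tool_rot: [0.701, 0.712, 0.028, -0.013]
ft_force: [2.4, 11.2, 0.4]
grip_width: 0.0195
```

carry_out([
  [[0,-0.4,0],0,1],
  [[0,-0.1,0],0,1],
])

```text
time: 8.2
position: [0.5082, -0.0535, 0.176]
tool_rot: [0.703, 0.71, 0.032, -0.017]
ft_force: [1.3, 9.1, 2.7]
grip_width: 0.0196
```

Run:
```python
from rig import robot
from h import *
o=robot.get_obs();m=R.from_quat(o["tool_rot"]).as_matrix();print(o["position"],o["ft_force"],o["moment"],m[:,2],np.degrees(np.arctan2(m[1,0],m[0,0])))
```

```text
[ 0.50821986 -0.05350877  0.17596944] [1.33339861 9.07996415 2.68532618] [ 1.4510753  -0.49261988  0.00508803] [ 0.02141993  0.06990468 -0.99732368] 90.60341537297525
```

carry_out([
  [[0,-0.1,0.5],0,1],
  [[0,-0.1,0.7],0,1],
  [[0,-0.1,0.7],0,1],
  [[0,-0.1,0.7],0,1],
])

```text
time: 8.6
position: [0.5069, -0.0467, 0.1957]
tool_rot: [0.708, 0.705, 0.04, -0.028]
ft_force: [5.0, 6.0, -12.0]
grip_width: 0.0193
```

Run:
```python
from rig import robot,cams
from h import *
o=robot.get_obs();m=R.from_quat(o["tool_rot"]).as_matrix();print(o["position"],o["ft_force"],o["moment"],m[:,2],np.degrees(np.arctan2(m[1,0],m[0,0])))
crop(cams.camera("scene"),225,130,345,260,5,"pics/s5.png")
```

```text
[ 0.50692804 -0.04673924  0.19569839] [  5.04147748   5.95921692 -12.03914018] [ 1.20289675 -1.26298914 -0.1259948 ] [ 0.01789283  0.095825   -0.99523737] 89.80881250849643
```

View pics/s5.png

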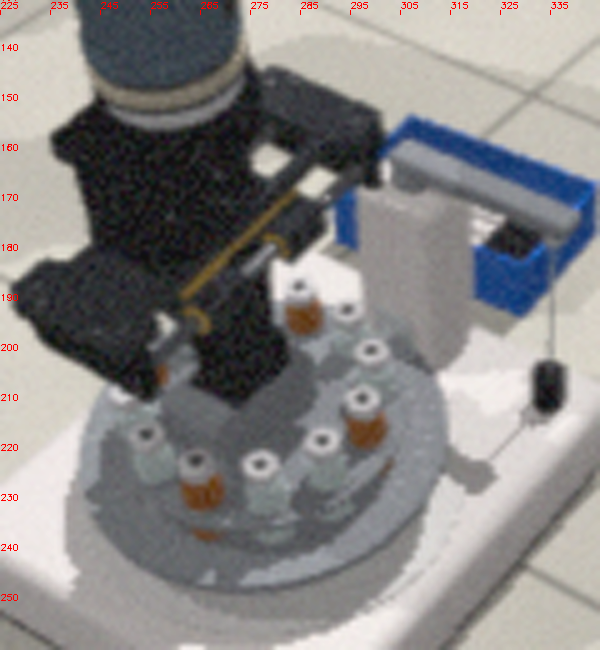

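The tray has risen, but its tilt is unclear: caps at (300,288) to (146,435) in the crop. I'll solve its pose from them.

```bash
cat > pose.py <<'E'
from rig import cams,robot
from h import *
from scipy.optimize import least_squares
def solve(px,o,k,yaw=90,z=.1,quiet=False):
    s=cams.camera("scene");px=np.array(o)+np.array(px,float)/k
    th=np.radians(15+30*np.arange(12));B=np.stack([.064*np.cos(th),.064*np.sin(th),.058+0*th],1)
    T=lambda q:R.from_euler("ZYX",[q[3],q[4],q[5]]).apply(B)+q[:3]
    q0=np.array([.508,-.035,z,np.radians(yaw),0,0])
    D=np.linalg.norm(proj(s,T(q0))[None]-px[:,None],axis=2);i=D.argmin(1);i=(i[0]+np.arange(len(px)))%12 if len(set(i))<len(px) else i
    for _ in range(3):
        r=least_squares(lambda q:(proj(s,T(q)[i])-px).ravel(),q0)
        q0=r.x;i=np.linalg.norm(proj(s,T(q0))[None]-px[:,None],axis=2).argmin(1)
    n=R.from_euler("ZYX",q0[3:]).apply([0,0,1])
    print("pos",q0[:3].round(4),"yaw",np.degrees(q0[3]).round(1),"up",n.round(3),"tilt",np.degrees(np.arccos(n[2])).round(1),"res",np.abs(r.fun).max().round(2),i)
E
python3 - <<'E'
from pose import *
solve([(137,312),(160,352),(210,378),(276,380),(336,358),(373,320),(379,276),(353,238),(305,215)],(225,150),5,92,.08)
solve([(146,435),(195,460),(260,463),(322,440),(362,399),(371,351),(347,311),(300,288)],(225,130),5,90,.1)
E
```

```text
pos [ 0.511  -0.0345  0.0827] yaw 92.8 up [-0.009  0.006  1.   ] tilt 0.6 res 0.14 [ 4  5  6  7  8  9 10 11  0]
pos [ 0.5097 -0.0331  0.1007] yaw 90.2 up [-0.023 -0.077  0.997] tilt 4.6 res 0.2 [ 5  6  7  8  9 10 11  0]
```

The tray is clear of its seat (about +18 mm) and tilted 4.6°. I'll go on gently, watching force.

carry_out([
  [[0,-0.1,0.7],0,1],
  [[0,-0.1,0.7],0,1],
])

```text
time: 8.95
position: [0.506, -0.0442, 0.2059]
tool_rot: [0.71, 0.703, 0.043, -0.033]
ft_force: [6.5, 6.0, -13.2]
grip_width: 0.0196
```

carry_out([
  [[0.2,0,1.5],0,1],
  [[0.1,0,1.5],0,1],
])

```text
time: 9.15
position: [0.5065, -0.0421, 0.2313]
tool_rot: [0.71, 0.702, 0.042, -0.038]
ft_force: [0.4, -0.7, -8.3]
grip_width: 0.0194
```

The lateral forces are gone and Fz = -8.3 N, so the tray looks off the spindle. Raising further.

carry_out([
  [[0,-0.2,2.5],0,1],
  [[0,-0.2,2.5],0,1],
  [[0,-0.2,1.5],0,1],
  [[0,0,0],0,1],
  [[0,0,0],0,1],
])

```text
time: 9.65
position: [0.4995, -0.0477, 0.2902]
tool_rot: [0.711, 0.701, 0.036, -0.047]
ft_force: [0.7, 0.4, -8.7]
grip_width: 0.0196
```

Run:
```python
from rig import robot,cams
from h import *
s=cams.camera("scene");o=robot.get_obs();m=R.from_quat(o["tool_rot"]).as_matrix();print(o["position"],o["ft_force"],o["moment"],m[:,2],o["joint_velocities"].round(4))
crop(s,210,90,350,240,4,"pics/s6.png")
```

```text
[ 0.49943945 -0.04765618  0.29002339] [-0.47594795 -0.93447556 -8.19541402] [-0.19391476 -0.16872706 -0.03877798] [-0.01404698  0.11715531 -0.99301426] [ 0.0044  0.0057 -0.0036  0.0047  0.0027 -0.0004]
```

View pics/s6.png

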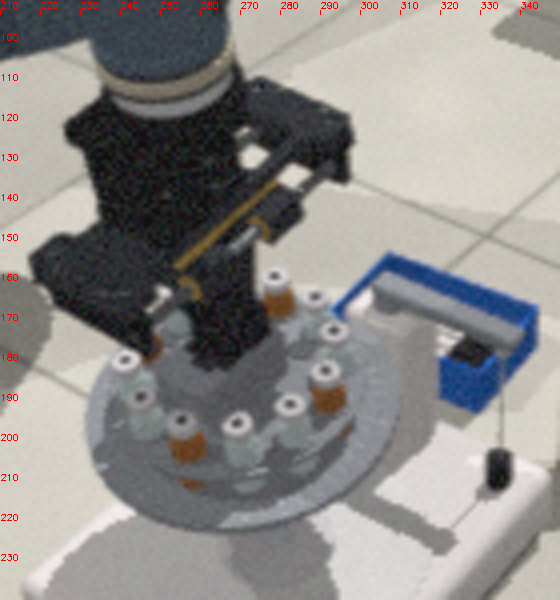

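Run:
```python
from pose import *
solve([(126,360),(141,398),(182,420),(237,424),(290,404),(325,371),(333,331),(315,298),(275,276)],(210,90),4,90,.18)
o=robot.get_obs();print(o["time"],o["position"],o["ft_force"],o["grip_width"])
```

```text
pos [ 0.4949 -0.0336  0.1915] yaw 89.2 up [ 0.026 -0.115  0.993] tilt 6.8 res 0.26 [ 4  5  6  7  8  9 10 11  0]
9.75 [ 0.49957727 -0.04756293  0.29004925] [ 0.10178885  0.89898376 -8.48864713] 0.019456342258654506
```

The tray hangs at rest: 57 mm above the spindle top, tilted 6.8° and with about 2 cm to the tower. Handing in.

```bash
python3 -c "
from rig import robot
print(robot.hand_in())"
```

```text
the job is handed in; nothing more can be done
None
```

I gripped the black handle and turned the seated tray about 74° until its notch faced the hold-down finger. I then pulled the handle about 20 mm (roughly 11 N) to its stop and lifted the tray straight off the spindle. The job was handed in at about 9.8 s, with the tray still held; no verdict was reported.

**Last checks (camera fit and force readings):**
- **Height:** the underside is about 57 mm above the spindle top at the tray's centre and about 45 mm at its lowest edge.
- **Force and motion:** the wrist carries only the tray's weight, about 8.5 N, with side forces near zero. The tray is at rest.
- **Grip:** the fingers are closed on the 20 mm bar, set to squeeze at 55 N.
- **Clearance:** I estimate about 2 cm to the tower. The bin stands where it was; I did not check the rack and bottle again, though nothing went near them.

**What was off:**
- **Tilt:** the tray ended 6.8° off level, inside the 10° limit. The gripper leaned bit by bit while pulling against the spring.
- **Handle during the lift:** the pull was not fully kept. It slipped back to about 6 mm by the time the tray had risen 18 mm. There was some rubbing (about 13 N downward) until the tray cleared the spindle.
- **Notch at the finger:** I judged this from the tray's measured angle, because the finger itself was hidden from both cameras.

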